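# Press a flanged bush home in a suspension link

### The arm

A 6-joint arm with a two-finger parallel gripper is mounted at the origin on the work surface. World frame = base frame: x ahead of the robot, y to its left, z up, the work surface at z = 0. Lengths are in m, angles in rad, forces in N, time in s.
With the tool pointing down it reaches from about 0.375 to 0.9 m from the base axis. Payload 3.1 kg.
Tool frame: the origin (TCP) lies on the centre line of the jaws, within the pads' length; the fingertips stand 25 mm ahead of it and the grasp point (between the pads) lies 6 mm ahead of it (manip.tips_ahead is the distance from the TCP to the fingertips, in m); z points along the fingers, y is the direction in which the jaws open and shut (so a half turn about z gives the same grasp; the last joint's range is limited). The gripper opens to 85 mm and grips with 20 to 120 N. Pads are 22 mm wide; open, the fingers measure 114 mm over their backs; the gripper's body (76 mm by 85 mm) begins 54 mm behind the grasp point. The pads swing forward as they close: fully open they stand 13 mm farther back than shut.
Start: joints at [-0.178, 0.527, 1.433, -0, 1.181, -0.178], TCP at [0.625, 0, 0.256] pointing down, gripper open.
Joint ranges: [-3.08, 3.08], [-0.75, 2.2], [0.22, 2.44], [-1.43, 4.57], [0, 2.65], [-2.85, 2.85]. Speed limits (rad/s): [2.79, 2.79, 3.14, 3.14, 3.14, 3.14].

### API

Orientations are given as a unit quaternion [x, y, z, w].
In Python, from station import manip gives the robot as it stands.
- The arm moves only by the tool play_rows, never from a script. Its argument "steps" is a list that holds one entry, the list of rows, each a list of 6 numbers: the shift along the tool's x, y, z in m, then the turn, a rotation vector about the tool's x, y, z in degrees. In form: [[[x, y, z, rx, ry, rz], ...]]. A call has 1 to 10 rows; each row shifts and turns the commanded pose from where the row before left it, along the tool's axes as they then stand; what a row does not reach is not made up. A row lasts 1/8 s, in which the tool goes at most 62.5 mm and 10.7 degrees, less where a joint would pass 70% of its speed; a pose out of reach is approached as far as the arm can. A call is refused whole if a number of a shift passes 0.0625 or a number of a turn 10.7, either way. A call with a gripper value outside its range is refused whole. "fingers" is the opening, from 0 (shut) to 1 (fully open), set as the call begins (left out, the last holds). The fingers move at their own pace and stop on an object; "squeeze" is the grip in N (left out, the last holds). Time passes only in rows, so rows that do not move let the fingers close. It gives the time, the measured TCP pose, the force and the opening at its end, in the units of the state.
- manip.sense(): the state, without advancing time (a new reading comes with each control period).
- manip.snapshot(name): name is "scene" or "side" or "wrist"; returns a dict with "img" (384x512x3 uint8, red, green, blue), "K" (3x3 intrinsics, pixels), "world_from_camera" (4x4, takes a point from camera to world coordinates). Camera axes: x right, y down, z forward; pixel columns grow to the right and rows downward; lengths in m; the calibration is good to about 2 mm. A picture is of the moment at which its call begins. There is no depth.
- manip.sign_off(): hands the job in, once; it reports no verdict.
Trained networks look in a picture, given as the dict that the camera call returned (one of the last four; its "shot" number tells which), for a name from the list of things; names that differ only in an ending like _2 or _b are one class to them, and where a whole thing is asked for, a point or a joint stands for the part that bears it (a point fixed in the world has none). Each returns a list of dicts, best first, with "score" (0 to 1); they miss things now and then, are a little off and sometimes report something else, mostly with a low value. They report only what shows in the picture. A call takes as long as a camera call.
- manip.regions_of(label, picture): "pixels" (384x512 bool, what is visible of it) and "rect" ([left, top, right, bottom] in pixels, round what is visible of it).
- manip.pinpoint(label, picture): "point" ([column, row] in pixels: a listed point, or the origin of a listed thing).
The state is a dict: "t": time; "q": joint angles; "qd": joint speeds; "tau": joint torques, N m; "tcp_pos": TCP position; "tool_rot": TCP orientation; "force": force on the tool from outside, world axes, zero at the start; "ft_torque": the same for the moment, N m; "finger_gap": opening from 0.0 (shut) to 1.0 (fully open).
Only numpy, scipy, OpenCV 4.12 (cv2) and the standard library are available. Lean on these libraries where they do the work, as an engineer would, in place of code of your own. Each camera call takes 0.05 s, during which the arm holds its last target.

### The job

Take the middle-sized of the three flanged bronze bushes out of the grey parts tray and press it, foot down, into the open eye of the suspension link until its flange sits flush on the rim of the eye all round, then let go. The link rests on rubber and gives under the push, so go by feel: press until the flange bottoms, but never load the link with more than 35 N. Leave everything else where it is.

Things in the scene. Friction and masses are not known exactly. Their poses are not given: they have to be found in the camera images.
- bush_mid (a point): bronze bush to fit, standing on its foot in the tray, 60 mm high. From the foot up: body 30 mm diameter, 24 high (foot tapered 2 mm in radius over 4 mm); flange 42 mm diameter, 6 thick; sleeve 16 mm diameter, 30 high (grip here). Point on its axis 30 mm above the foot: 6 mm above the flange's underside (level with its top), 15 mm below mid-sleeve. z up its axis. 0.14 to 0.26 kg
- eye_mouth (a point): centre of the open eye's upper rim, where the bush goes in, 76 mm above the table; z up out of the bore, y along the link. Steel tube 56 mm outside, 40 mm high, bore 31 mm, open right through. Sprung ribs stand in the bore from 12 mm below the mouth. With the bush home, its flange's underside lies on this rim and bush_mid is 6 mm above this point
- link (a joint): how far the link is pushed down into its rubber pads, m: 0 unloaded; it sinks straight down several mm under a push, the eye with it, and comes back up. Above the ribs the bush slips in freely; past them it takes about 10 to 25 N to push on and stays where it is pushed; once the flange meets the rim the force climbs above that
- cradle: fixed plywood board 120 x 360 x 18 mm with rubber pads, carrying the link, a dark steel bar whose other end, 220 mm from the open eye along the board's y, has a bush already fitted (top 84 mm above the table). Two wooden guide blocks, 63 mm high, 50 mm either side of the bar, 120 mm from the eye. Origin on the table right under the open eye
- tray: fixed grey tray 100 x 260 mm, walls 20 mm high, floor 4 mm above the table, long side along its y; the three bushes stand in it in a row about 80 mm apart, in any order. Origin under its centre
- bush_small_mid (a point): bystander: smaller bush of the same form and heights in the tray, body 23 mm, flange 33 mm, sleeve 12 mm diameter; point half-way up (30 mm)
- bush_large_mid (a point): bystander: larger bush of the same form and heights in the tray, body 37 mm, flange 52 mm, sleeve 21 mm diameter; point half-way up (30 mm)
- nut: bystander: steel hexagon nut 24 mm across, 10 mm high, lying on the cradle board beside the link; origin under its centre
- socket_center (a point): bystander: steel socket, 28 mm diameter, 32 mm high, standing on the table; point at its centre
- spray_can: bystander: spray can 62 mm diameter, 170 mm high; origin under its centre
- bolt_jar: bystander: jar 68 mm diameter, 85 mm high; origin under its centre
- mallet: bystander: hammer lying on the table
- spanner: bystander: spanner lying on the table

How it is judged:
On the way, in this order (a step that is already met when the one before it is completed fails the run):
1. the bush is lifted clear of the tray (height (world z) of bush_mid above 0.06 m), for 0.1 s.
2. the bush has entered the bore upright, its foot at least 6 mm below the rim (angle between the z axis of bush_mid and the z axis of eye_mouth, either way round below 0.06 rad and horizontal distance between bush_mid and eye_mouth below 0.0025 m and z of bush_mid in the frame of eye_mouth below 0.024 m), for 0.1 s.
At the end, for the whole second after the job is handed in: the middle-sized bush stands in the eye with its flange on the rim (gap at most 1 mm), in line with the bore, released and at rest, the link back up at rest on its pads; every bystander within 20 mm of where it was (angle between the z axis of bush_mid and the z axis of eye_mouth, either way round below 0.06 rad and horizontal distance between bush_mid and eye_mouth below 0.0025 m and z of bush_mid in the frame of eye_mouth between 0.004 and 0.007 m and contact force between bush and the fingers below 0.1 N and linear speed of bush below 0.01 m/s and value of joint link below 0.002 m and distance of each of bush_small_mid, bush_large_mid, nut, socket_center, spray_can, bolt_jar, mallet, spanner from where it was at the start of the episode below 0.02 m); the robot touches nothing.
It fails at once if the link is loaded with more than 35 N (pushed more than 12.2 mm into its pads) (value of joint link above 0.0122 m).
It fails at once if the robot itself pushes on the link or its cradle with more than 35 N (contact force between cradle and the arm above 35 N or contact force between cradle and the fingers above 35 N).
It fails at once if a bystander is moved more than 20 mm (distance of any of bush_small_mid, bush_large_mid, nut, socket_center, spray_can, bolt_jar, mallet, spanner from where it was at the start of the episode above 0.02 m).
It also fails if it takes over 59 s, if anything falls off the work surface, if the arm or the gripper's body presses on something with over 40 N, if the wrist force passes 120 N, or if a joint passes its speed limit or range.

## Working session

There is one attempt and no reset: what is moved stays moved. The work goes in short steps, Python scripts to look and compute and a tool call to move; the robot and the scene stay as the last step left them, time stands still between calls to the robot, and variables do not carry over. Pictures are saved under pics/ and viewed, and the job is handed in when it is done.

Besides the shell and the picture viewer there is one more tool, called after "Emit:" as name([rows], argument=value, ...), one row to a line, values as JSON. play_rows: Moves the arm, as the interface text tells. Its arguments: {"type":"object","properties":{"steps":{"type":"array"},"fingers":{"type":"number"},"squeeze":{"type":"number"}},"required":["steps"]}

```bash
mkdir -p pics; cat > h.py <<'E'
import numpy as np, cv2
from station import manip
def snap(n,f):
    p=manip.snapshot(n); cv2.imwrite('pics/'+f,p['img'][:,:,::-1]); return p
def ray(p,uv):
    K=np.array(p['K']);T=np.array(p['world_from_camera'])
    d=T[:3,:3]@np.linalg.solve(K,[uv[0],uv[1],1]);return T[:3,3],d
def atz(p,uv,z):
    o,d=ray(p,uv);return o+d*(z-o[2])/d[2]
def tri(rs):
    A=np.zeros((3,3));b=np.zeros(3)
    for o,d in rs:
        d=d/np.linalg.norm(d);P=np.eye(3)-np.outer(d,d);A+=P;b+=P@o
    x=np.linalg.solve(A,b)
    return x,[np.linalg.norm(np.cross(x-o,d/np.linalg.norm(d))) for o,d in rs]
E
python3 - <<'E'
from h import *
np.set_printoptions(precision=4,suppress=True)
for n in ['scene','side','wrist']:
    p=snap(n,n+'0.png'); print(n,np.array(p['world_from_camera']).tolist()[0:3], np.array(p['K'])[0])
    for l,z in [('bush_mid',.034),('eye_mouth',.076),('bush_small_mid',.034),('bush_large_mid',.034),('tray',0),('cradle',0),('nut',.018),('spray_can',0),('bolt_jar',0)]:
        for r in manip.pinpoint(l,p)[:3]: print(l,round(r['score'],2),np.round(r['point'],1),atz(p,r['point'],z))
s=manip.sense();print(s)
E
```

```text
scene [[0.19048637887484957, 0.7280901136211541, -0.6584828972040824, 1.247550150642699], [0.9814725315977512, -0.12713407101968777, 0.1433478207196137, -0.13247611164851866], [0.02065451965669477, -0.6735886834211929, -0.7388177558672065, 0.8348623371225775]] [373.8071   0.     252.7962]
bush_mid 0.58 [146.3 203.5] [ 0.5083 -0.2791  0.034 ]
bush_mid 0.41 [147.4 210.7] [ 0.5359 -0.2762  0.034 ]
eye_mouth 0.67 [274.4 172.5] [0.4889 0.0951 0.076 ]
bush_small_mid 0.67 [118.1 200.4] [ 0.4827 -0.3575  0.034 ]
bush_large_mid 0.84 [171.9 205.5] [ 0.5283 -0.2085  0.034 ]
tray 0.7 [143.8 209.7] [ 0.5    -0.2925  0.    ]
cradle 0.72 [275.3 187.9] [0.4802 0.1049 0.    ]
cradle 0.6 [212.3 283. ] [ 0.7723 -0.1254  0.    ]
nut 0.39 [327.9 176.2] [0.4756 0.2741 0.018 ]
spray_can 0.94 [270.5 273.3] [0.7713 0.0235 0.    ]
bolt_jar 0.72 [322.8 254.7] [ 0.7412  0.173  -0.    ]
side [[-0.8701319740148468, -0.3391677276079502, 0.3575410470789128, 0.2755759211268648], [-0.49234397865088797, 0.5664261892260821, -0.6608772797161605, 0.5664899816286404], [0.021627632400242066, -0.7510836336308213, -0.6598527
[... 960 characters left out ...]
68 [116.2  90.3] [0.4896 0.0916 0.076 ]
bush_large_mid 0.92 [191.  317.8] [ 0.5373 -0.2052  0.034 ]
cradle 0.69 [143.   96.1] [0.4871 0.0918 0.    ]
spray_can 0.95 [365.4 153.9] [0.772  0.0201 0.    ]
bolt_jar 0.71 [350.9  27.7] [0.7398 0.1683 0.    ]
{'t': 1.5, 'q': array([-0.1785,  0.5275,  1.4327,  0.    ,  1.1814, -0.1785]), 'qd': array([ 0.0013, -0.0013, -0.0009,  0.    , -0.0007,  0.0004]), 'tau': array([  0.0007, -44.2319, -17.8415,  -0.0003,   0.0009,  -0.    ]), 'tcp_pos': array([0.625 , 0.0001, 0.2563]), 'tool_rot': array([0.7071, 0.7071, 0.    , 0.    ]), 'force': array([-1.2535,  1.0334,  0.5694]), 'ft_torque': array([-0.0186,  0.0098,  0.0049]), 'finger_gap': 1.0021438625266759}
```

View images.

View pics/scene0.png

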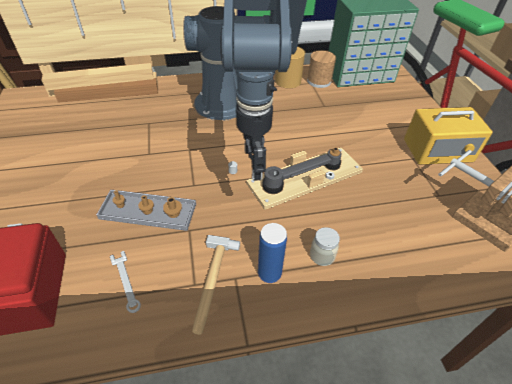

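View pics/side0.png

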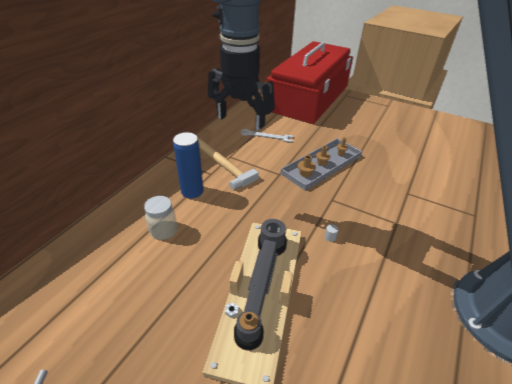

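View pics/wrist0.png

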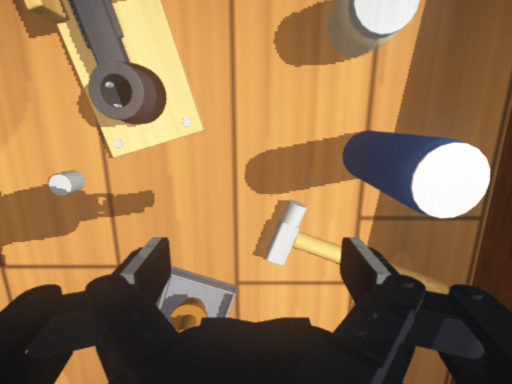

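Emit:
play_rows([
  [[-0.035,-0.0146,0.007,0,0,0],[-0.035,-0.0146,0.007,0,0,0],[-0.035,-0.0146,0.007,0,0,0],[-0.035,-0.0146,0.007,0,0,0],[-0.035,-0.0146,0.007,0,0,0],[-0.035,-0.0146,0.007,0,0,0],[-0.035,-0.0146,0.007,0,0,0],[-0.033,-0.0146,0.007,0,0,0],[0,0,0,0,0,9.8],[0,0,0,0,0,9.8]],
], fingers=0.55)

```text
t: 2.75
tcp_pos: [0.5078, -0.2788, 0.2002]
tool_rot: [0.819, 0.573, 0.0, -0.0]
force: [0.0, 0.6, 0.5]
finger_gap: 0.549
```

```bash
cat > look.py <<'E'
import sys
from h import *
np.set_printoptions(precision=4,suppress=True)
tag=sys.argv[1]
s=manip.sense();print(s['t'],s['tcp_pos'],s['tool_rot'],s['force'],s['finger_gap'],manip.tips_ahead)
p=snap('wrist','wrist%s.png'%tag)
for l,z in [('bush_mid',.034),('bush_small_mid',.034),('bush_large_mid',.034),('eye_mouth',.076)]:
    for r in manip.pinpoint(l,p)[:3]: print(l,round(r['score'],2),np.round(r['point'],1),atz(p,r['point'],z))
    for r in manip.regions_of(l,p)[:3]: print('  reg',l,round(r['score'],2),np.round(r['rect'],1),r['pixels'].sum())
E
python3 look.py 1
```

```text
2.75 [ 0.5078 -0.2788  0.2002] [ 0.8192  0.5735  0.     -0.0001] [0.0206 0.6368 0.4546] 0.5494601429561762 0.025
bush_mid 0.66 [258.8 187. ] [ 0.5126 -0.2832  0.034 ]
bush_mid 0.19 [256.3 109. ] [ 0.5363 -0.2101  0.034 ]
  reg bush_mid 0.82 [233.6 165.9 276.1 208.5] 1346
  reg bush_mid 0.44 [203.5  54.7 308.1 290.7] 17636
  reg bush_mid 0.3 [230.   80.  282.2 135.9] 2370
bush_small_mid 0.62 [252.5 262.5] [ 0.4771 -0.3615  0.034 ]
bush_small_mid 0.31 [255.9 109.2] [ 0.5359 -0.2102  0.034 ]
  reg bush_small_mid 0.85 [239.1 242.5 270.8 284.6] 768
bush_large_mid 0.77 [253.1 109.5] [ 0.5333 -0.2095  0.034 ]
  reg bush_large_mid 0.56 [229.2  81.5 280.8 138. ] 2350
```

View pics/wrist1.png

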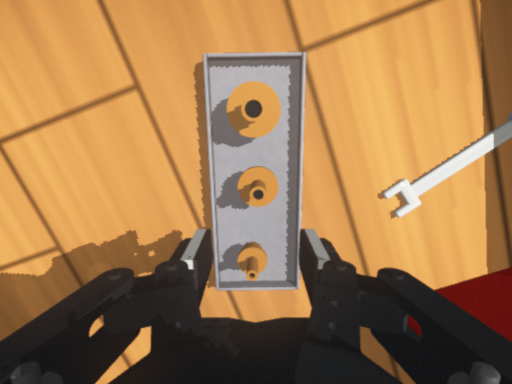

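```bash
cat > fit.py <<'E'
from h import *
np.set_printoptions(precision=4,suppress=True)
im=cv2.imread('pics/wrist1.png');c=im[150:225,215:300]
cv2.imwrite('pics/crop1.png',cv2.resize(c,None,fx=8,fy=8,interpolation=cv2.INTER_NEAREST))
E
python3 fit.py
```

```text
(no output)
```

View pics/crop1.png

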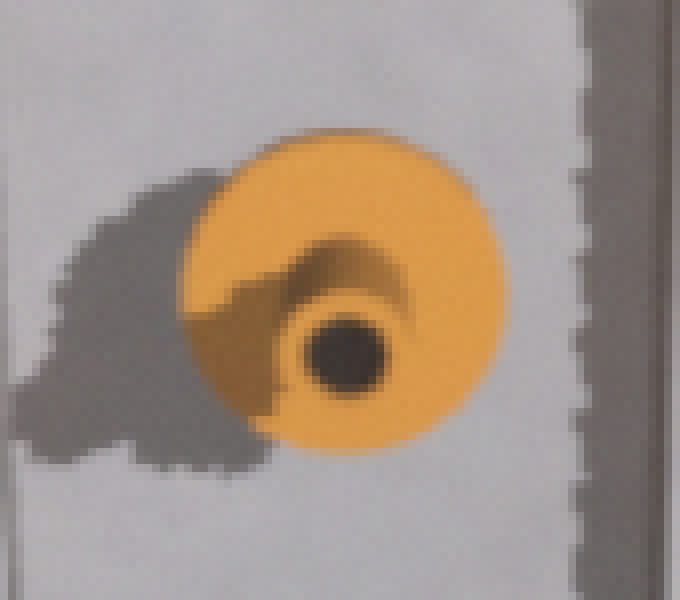

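```bash
cat > f.py <<'E'
from h import *
np.set_printoptions(precision=4,suppress=True)
p=manip.snapshot('wrist');s=manip.sense()
from scipy.spatial.transform import Rotation as R
Rt=R.from_quat(s['tool_rot']).as_matrix()
for uv,z in [((258.1,186.6),.034),((258.4,194.4),.064)]:
    w=atz(p,uv,z);print(w,Rt.T@(w-s['tcp_pos']))
print(s['t'])
E
python3 f.py
```

```text
[ 0.5125 -0.2816  0.034 ] [-0.0021  0.0053  0.1663]
[ 0.5124 -0.2819  0.064 ] [-0.0024  0.0053  0.1363]
3.25
```

Emit:
play_rows([
  [[-0.0015,0.004,0.02,0,0,0],[0,0,0.03,0,0,0],[0,0,0.03,0,0,0],[0,0,0.03,0,0,0],[0,0,0.018,0,0,0],[0,0,0.01,0,0,0],[0,0,0,0,0,0]],
])

```text
t: 4.12
tcp_pos: [0.5114, -0.2807, 0.0621]
tool_rot: [0.817, 0.576, -0.0, -0.0]
force: [0.4, 0.4, 0.8]
finger_gap: 0.549
```

```bash
python3 - <<'E'
from h import *
snap('wrist','wrist2.png')
snap('scene','scene2.png')
print(manip.sense()['force'])
E
```

```text
[ 0.33659616 -0.02824325 -1.29346979]
```

View pics/wrist2.png

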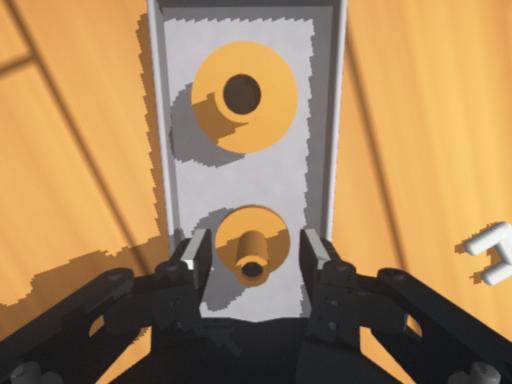

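Emit:
play_rows([
  [[0,0,0,0,0,0],[0,0,0,0,0,0],[0,0,0,0,0,0],[0,0,0,0,0,0],[0,0,0,0,0,0]],
], fingers=0, squeeze=90)

```text
t: 4.85
tcp_pos: [0.5117, -0.281, 0.0632]
tool_rot: [0.817, 0.576, 0.0, 0.001]
force: [-0.9, 0.7, 4.6]
finger_gap: 0.158
```

Emit:
play_rows([
  [[0,0,-0.002,0,0,0],[0,0,-0.01,0,0,0],[0,0,-0.02,0,0,0],[0,0,-0.03,0,0,0],[0,0,-0.03,0,0,0],[0,0,-0.03,0,0,0],[0,0,-0.02,0,0,0],[0,0,0,0,0,0]],
])

```text
t: 5.85
tcp_pos: [0.5122, -0.2813, 0.2062]
tool_rot: [0.817, 0.576, 0.001, 0.002]
force: [0.3, -0.2, -1.8]
finger_gap: 0.152
```

```bash
python3 - <<'E'
from h import *
for n in ['wrist','scene','side']:
    p=snap(n,n+'3.png'); print(n)
    for l in ['bush_mid']:
        for r in manip.pinpoint(l,p)[:2]: print(l,round(r['score'],2),np.round(r['point'],1))
s=manip.sense();print(s['t'],s['force'],s['tcp_pos'],s['finger_gap'])
for n in ['scene','side']:
    im=cv2.imread('pics/'+n+'3.png')
    c=im[130:230,90:190] if n=='scene' else im[60:190,280:390]
    cv2.imwrite('pics/c3%s.png'%n,cv2.resize(c,None,fx=5,fy=5))
E
```

```text
wrist
bush_mid 0.58 [253.6 241.2]
scene
bush_mid 0.6 [169.6 205.7]
bush_mid 0.53 [132.1 169.6]
side
bush_mid 0.7 [232.3 309.3]
bush_mid 0.65 [329.3 114.3]
6.15 [-1.18495537  0.04492013 -1.52847196] [ 0.51086906 -0.28029715  0.20306996] 0.15254071316201773
```

View pics/wrist3.png

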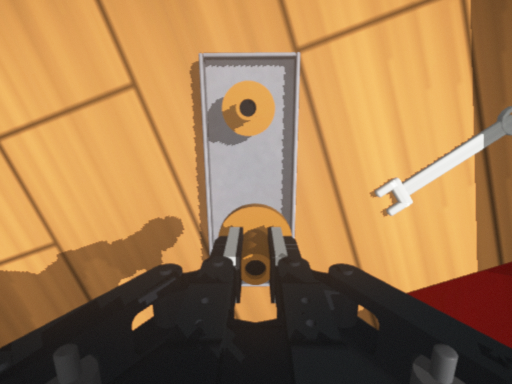

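View pics/c3side.png

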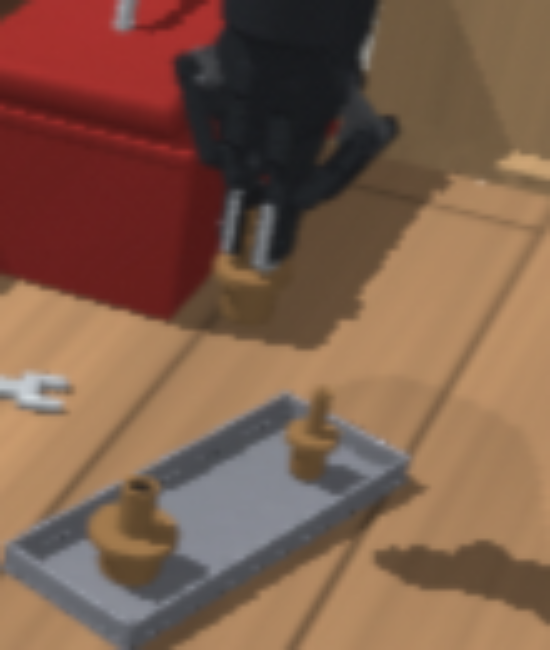

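View pics/c3scene.png

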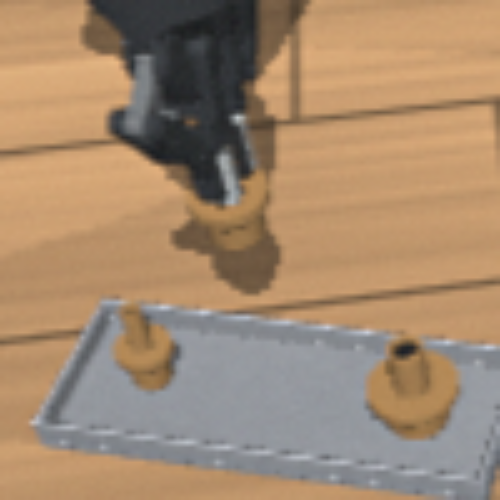

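Emit:
play_rows([
  [[0,0,0,0,0,-9.85],[0,0,0,0,0,-9.85],[0.03,-0.003,0,0,0,0],[0.045,-0.003,0,0,0,0],[0.05,-0.004,0,0,0,0],[0.05,-0.004,0,0,0,0],[0.05,-0.004,0,0,0,0],[0.047,-0.003,0,0,0,0],[0.03,-0.003,0,0,0,0],[0.02,0,0,0,0,0]],
])

```text
t: 7.4
tcp_pos: [0.486, 0.0429, 0.2037]
tool_rot: [0.706, 0.708, -0.0, -0.001]
force: [0.9, -0.8, -2.5]
finger_gap: 0.153
```

Emit:
play_rows([
  [[0,0,0,0,0,0],[0,0,0,0,0,0]],
])

```text
t: 7.65
tcp_pos: [0.487, 0.0408, 0.204]
tool_rot: [0.706, 0.708, -0.0, -0.0]
force: [0.5, 0.1, -1.7]
finger_gap: 0.153
```

```bash
python3 look.py 4; python3 - <<'E'
import cv2
im=cv2.imread('pics/wrist4.png')
cv2.imwrite('pics/c4.png',cv2.resize(im[60:310,160:360],None,fx=3,fy=2.4 if 0 else 3)[:,:][:600+150])
cv2.imwrite('pics/c4.png',cv2.resize(im[80:200,200:330],None,fx=5,fy=5,interpolation=cv2.INTER_NEAREST))
E
```

```text
7.65 [0.487  0.0408 0.204 ] [ 0.7065  0.7078 -0.0002 -0.    ] [ 0.5099  0.1205 -1.7106] 0.1525664545252721 0.025
bush_mid 0.73 [253.5 135.7] [0.4872 0.089  0.034 ]
bush_mid 0.6 [254.1 242.6] [ 0.488  -0.0261  0.034 ]
  reg bush_mid 0.79 [218.3 202.  292.3 286.7] 2865
  reg bush_mid 0.43 [190.5   0.7 288.8 165.9] 7246
  reg bush_mid 0.23 [383.9 242.3 511.4 332.3] 3237
bush_small_mid 0.21 [252.7 242.3] [ 0.4865 -0.0258  0.034 ]
  reg bush_small_mid 0.22 [383.9 240.6 512.  329.9] 3338
eye_mouth 0.72 [255.  136.3] [0.4887 0.0909 0.076 ]
  reg eye_mouth 0.8 [189.6   0.3 288.4 164.5] 7200
```

View pics/wrist4.png

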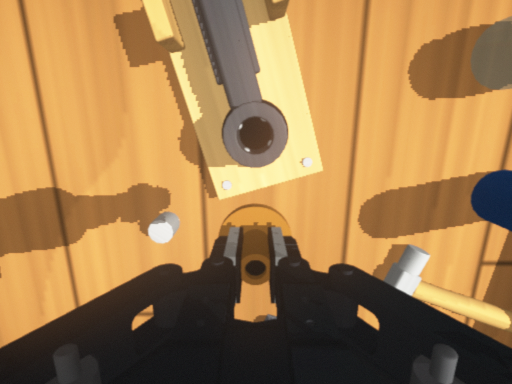

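View pics/c4.png

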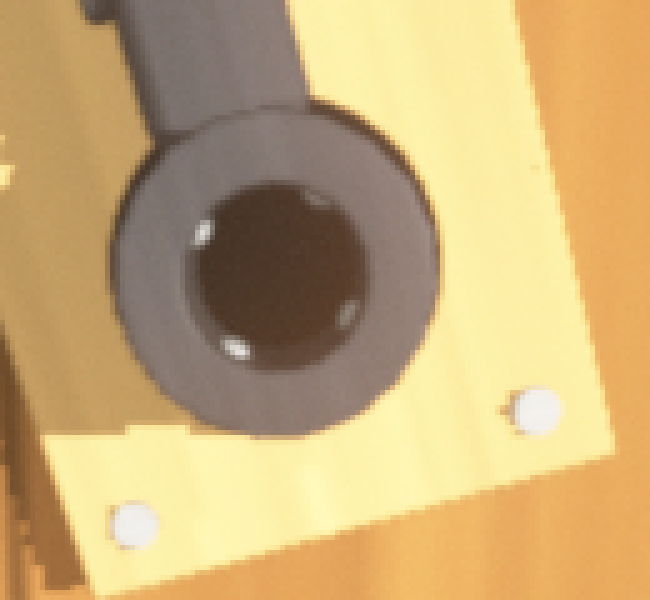

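```bash
python3 - <<'E'
import cv2
im=cv2.imread('pics/wrist4.png')
cv2.imwrite('pics/c4b.png',cv2.resize(im[195:295,205:305],None,fx=6,fy=6,interpolation=cv2.INTER_NEAREST))
E
```

```text
(no output)
```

View pics/c4b.png

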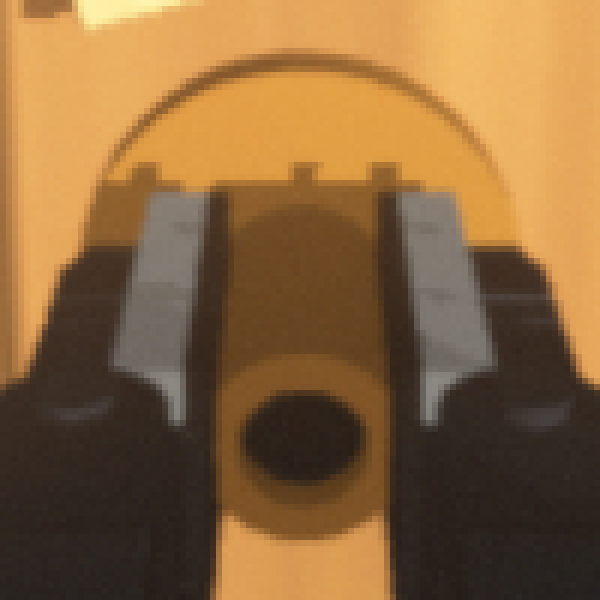

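```bash
cat > held.py <<'E'
from h import *
from scipy.optimize import least_squares
from scipy.spatial.transform import Rotation as R
np.set_printoptions(precision=4,suppress=True)
s=manip.sense();p=manip.snapshot('wrist')
K=np.array(p['K']);T=np.array(p['world_from_camera']);Rt=R.from_quat(s['tool_rot']).as_matrix();t=s['tcp_pos']
Rc=Rt.T@T[:3,:3];tc=Rt.T@(T[:3,3]-t)
print('cam in tool',Rc.round(4).tolist(),tc)
proj=lambda X:(lambda c:(K@(c/c[:,2:]).T).T[:,:2])((np.atleast_2d(X)-tc)@Rc)
px=lambda a:(np.array(a,float)+.5)/6-.5+np.array([205,195])
E_=px([(302,69),(180,108),(130,155),(440,118),(480,150),(97,200),(88,245),(515,240)])
H=px([(304,437)])
th=np.linspace(0,2*np.pi,721)
def model(v):
    c=np.array(v[:3]);Rb=R.from_euler('xy',v[3:5]).as_matrix()
    circ=c+.021*(np.cos(th)[:,None]*Rb[:,0]+np.sin(th)[:,None]*Rb[:,1])
    return proj(circ),proj(c-.030*Rb[:,2])
def res(v,tilt):
    if not tilt: v=np.r_[v,0,0]
    c,h=model(v);mid=proj(v[:3])[0]
    out=[]
    for e in E_:
        i=np.argmin(np.linalg.norm(c-e,axis=1));n=c[i]-mid;n/=np.linalg.norm(n);out.append((e-c[i])@n)
    return np.r_[out,(h-H)[0]]
for tilt in (0,1):
    r=least_squares(res,[0,0,.028]+[0,0]*tilt,args=(tilt,),x_scale=[.01]*3+[.1]*2*tilt,diff_step=1e-3)
    print(tilt,r.x,res(r.x,tilt).round(2))
e=atz(p,(254.7,134.6),.076);print('eye',e,'in tool',Rt.T@(e-t))
E
python3 held.py
```

```text
cam in tool [[0.0007, -0.9661, -0.2583], [1.0, 0.0005, 0.0007], [-0.0006, -0.2583, 0.9661]] [ 0.0644  0.0017 -0.1172]
0 [-0.004   0.0019  0.0344] [ 0.38 -0.19 -0.46 -0.27  0.53  0.48 -0.08 -0.49 -0.09 -0.12]
1 [-0.0042  0.0019  0.0355  0.0036  0.0164] [ 0.3  -0.28 -0.51 -0.3   0.54  0.49  0.02 -0.26  0.06 -0.  ]
eye [0.4885 0.0924 0.076 ] in tool [0.0515 0.0016 0.1283]
```

Emit:
play_rows([
  [[0,0,0.02,0,0,0],[0,0,0.02,0,0,0],[0,0,0.015,0,0,0],[0,0,0,0,0,0],[0,0,0,0,0,0]],
])

```text
t: 8.78
tcp_pos: [0.4873, 0.0412, 0.1498]
tool_rot: [0.706, 0.708, 0.0, 0.0]
force: [-0.7, -0.2, -2.6]
finger_gap: 0.157
```

```bash
python3 look.py 5; python3 - <<'E'
import sys; sys.path.insert(0,'.')
from h import *
im=cv2.imread('pics/wrist5.png')
N=cv2.INTER_NEAREST
cv2.imwrite('pics/c5.png',cv2.resize(im[50:300,205:305],None,fx=6,fy=6,interpolation=N)[:600])
cv2.imwrite('pics/c5.png',cv2.resize(im[40:160,190:320],None,fx=5,fy=5,interpolation=N))
cv2.imwrite('pics/c5b.png',cv2.resize(im[195:295,205:305],None,fx=6,fy=6,interpolation=N))
a=snap('side','side5.png');b=snap('scene','scene5.png')
cv2.imwrite('pics/c5s.png',cv2.resize(a['img'][150:270,220:350,::-1],None,fx=5,fy=5,interpolation=N))
cv2.imwrite('pics/c5c.png',cv2.resize(b['img'][110:230,200:330,::-1],None,fx=5,fy=5,interpolation=N))
E
```

```text
8.775 [0.4873 0.0412 0.1498] [0.7065 0.7077 0.0003 0.0004] [-0.672  -0.1666 -2.6093] 0.15659618495670882 0.025
bush_mid 0.63 [252.8 243.5] [ 0.4874 -0.0018  0.034 ]
bush_mid 0.19 [252.4 141.9] [0.4871 0.0875 0.034 ]
  reg bush_mid 0.64 [218.2 200.8 292.1 284.9] 2996
  reg bush_small_mid 0.73 [180.9   0.  297.3 180. ] 10014
eye_mouth 0.8 [251.6 139.9] [0.4869 0.0921 0.076 ]
  reg eye_mouth 0.61 [181.2   0.  295.  177.8] 9815
```

View pics/c5.png

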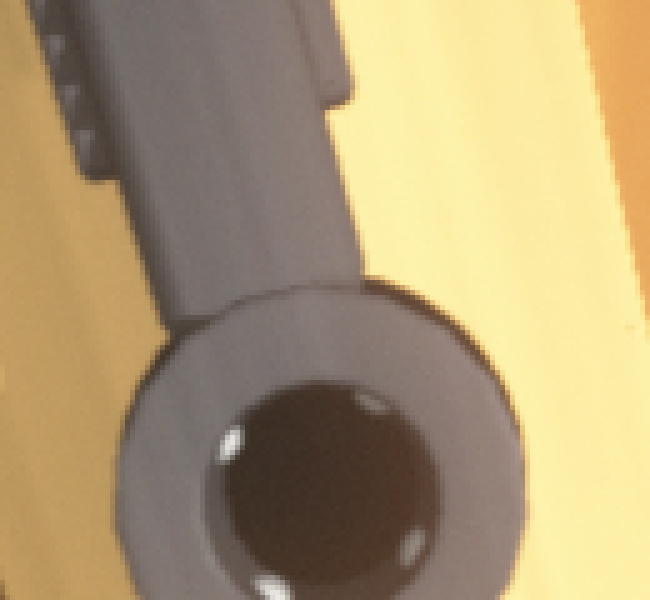

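View pics/c5s.png

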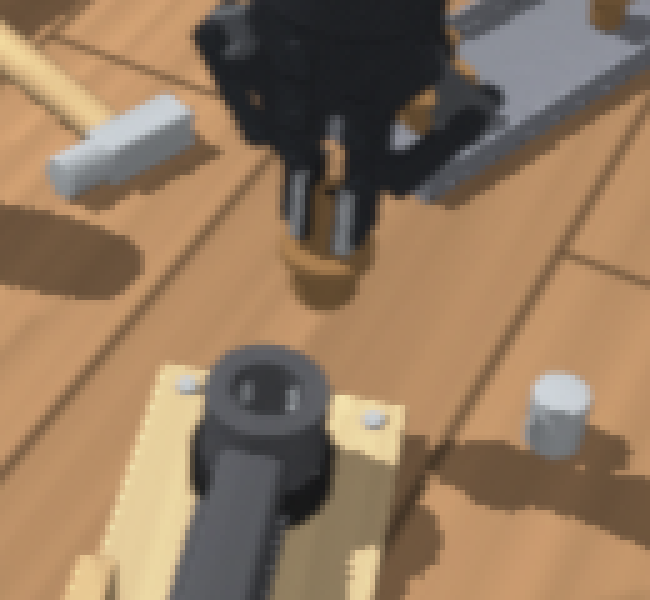

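View pics/c5c.png

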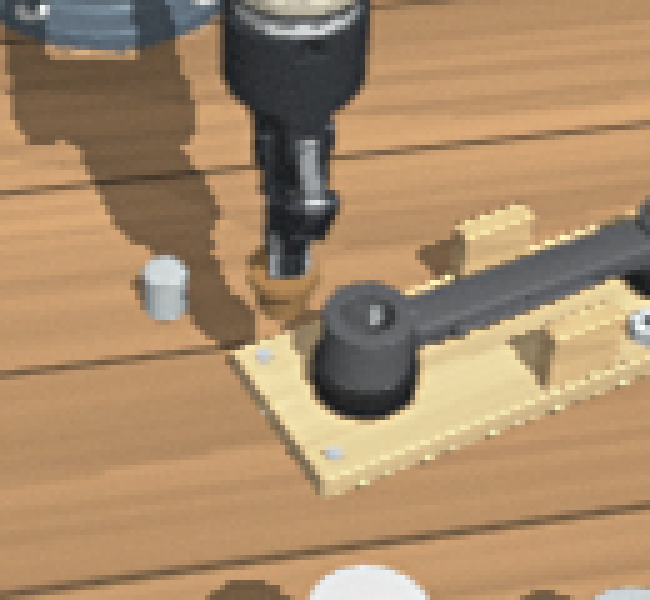

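View pics/c5b.png

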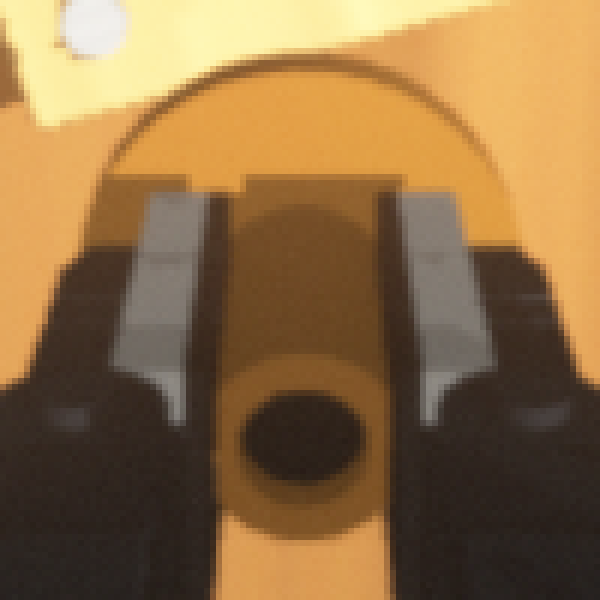

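```bash
python3 - <<'E'
import cv2
im=cv2.imread('pics/wrist5.png')
cv2.imwrite('pics/c5d.png',cv2.resize(im[90:190,205:305],None,fx=6,fy=6,interpolation=0))
E
```

```text
(no output)
```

View pics/c5d.png

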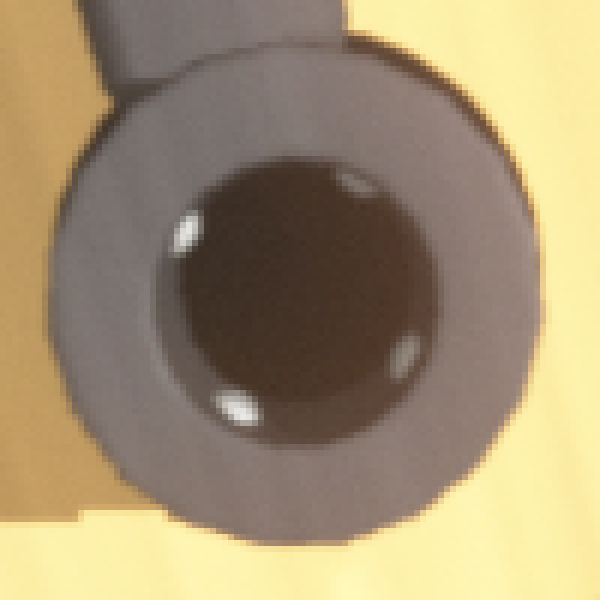

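```bash
cat > held5.py <<'E'
from h import *
from scipy.optimize import least_squares
from scipy.spatial.transform import Rotation as R
np.set_printoptions(precision=4,suppress=True)
tc=np.array([.0644,.0017,-.1172]);Rc=np.array([[0.0007,-0.9661,-0.2583],[1.0,0.0005,0.0007],[-0.0006,-0.2583,0.9661]])
p=manip.snapshot('wrist');K=np.array(p['K']);s=manip.sense();print(s['t'],s['tcp_pos'])
proj=lambda X:(lambda c:(K@(c/c[:,2:]).T).T[:,:2])((np.atleast_2d(X)-tc)@Rc)
th=np.linspace(0,2*np.pi,1441)
circ=lambda c,r:proj(np.array(c)+r*np.c_[np.cos(th),np.sin(th),0*th])
def res(v,groups,fz):
    v=np.r_[v,fz][:3] if fz else v
    out=[]
    for dz,r,E in groups:
        c0=np.array(v)+[0,0,dz];
        if r==0: out+=list((proj(c0)-E).ravel());continue
        c=circ(c0,r);m=proj(c0)[0]
        for e in E:
            i=np.argmin(np.linalg.norm(c-e,axis=1));n=c[i]-m;n/=np.linalg.norm(n);out.append((e-c[i])@n)
    return np.array(out)
def run(g,x0,fz=None):
    x=x0[:2] if fz else x0
    r=least_squares(res,x,args=(g,fz),x_scale=.01,diff_step=1e-3);print(fz,r.x,r.fun.round(2))
px=lambda a,o:(np.array(a,float)+.5)/6-.5+np.array(o)
F=px([(302,69),(180,112),(130,155),(440,118),(480,150),(97,200),(88,245),(515,240)],(205,195));H=px([(304,437)],(205,195))
S=px([(217,440),(391,440),(303,353)],(205,195))
g=[(0,.021,F),(-.03,0,H),(-.03,.008,S)]
run(g,[0,0,.03]);run(g,[0,0,.03],.029);run([g[0]],[0,0,.03]);run([g[0]],[0,0,.03],.029)
B=px([(152,300),(440,300),(296,157),(296,448)],(205,90));O=px([(50,300),(540,300),(296,42),(296,544)],(205,90))
g=[(0,.0155,B),(0,.028,O)]
run(g,[.05,0,.074]);run(g,[.05,0,.074],.0738);run([g[0]],[.05,0,.074],.0738);run([g[1]],[.05,0,.074],.0738)
E
python3 held5.py
```

```text
9.375 [0.4869 0.0412 0.1493]
None [-0.0047  0.0019  0.0359] [ 0.88 -0.27 -0.    0.19  0.96  0.9   0.31 -0.13 -0.07 -0.23 -2.11 -1.98
 -1.39]
0.029 [-0.0022  0.002 ] [ 0.32 -0.96 -0.9  -0.68 -0.13 -0.24 -1.06 -1.72  0.09  2.49 -2.79 -2.97
  0.52]
None [-0.0041  0.0019  0.0349] [ 0.43 -0.67 -0.36 -0.22  0.58  0.6   0.06 -0.42]
0.029 [-0.0026  0.002 ] [ 1.02 -0.35 -0.43 -0.12  0.32  0.08 -0.89 -1.56]
None [0.0505 0.001  0.077 ] [ 0.94  1.1   0.64  1.16 -0.61 -0.78 -0.17 -0.61]
0.0738 [0.0507 0.001 ] [ 0.55  0.71  0.3   0.72 -1.3  -1.47 -0.87 -1.32]
0.0738 [0.0506 0.0011] [0.64 0.64 0.47 0.56]
0.0738 [0.0508 0.001 ] [-1.39 -1.38 -0.95 -1.26]
```

Emit:
play_rows([
  [[0.015,-0.0005,0,0,0,0],[0.02,-0.0005,0,0,0,0],[0.012,0,0,0,0,0],[0.007,0,0,0,0,0],[0,0,0,0,0,0],[0,0,0,0,0,0]],
])

```text
t: 10.12
tcp_pos: [0.4859, 0.095, 0.1493]
tool_rot: [0.707, 0.708, -0.0, 0.0]
force: [-0.4, -0.7, -1.7]
finger_gap: 0.153
```

```bash
cat > v6.py <<'E'
import sys; sys.path.insert(0,'.')
from h import *
t=sys.argv[1]
w=snap('wrist','wrist%s.png'%t);a=snap('side','side%s.png'%t);b=snap('scene','scene%s.png'%t)
s=manip.sense();print(s['t'],s['tcp_pos'],s['force'],s['tool_rot'])
f=lambda i:cv2.resize(i[:,:,::-1],None,fx=8,fy=8,interpolation=cv2.INTER_CUBIC)
cv2.imwrite('pics/s%s.png'%t,f(a['img'][185:260,235:315]));cv2.imwrite('pics/c%s.png'%t,f(b['img'][140:215,235:315]))
E
python3 v6.py 6
```

```text
10.275 [0.48586695 0.09480332 0.14930786] [-0.47802869 -0.06815092 -1.12695641] [ 7.06755602e-01  7.07457785e-01 -2.63599247e-05  4.74481028e-06]
```

View pics/s6.png

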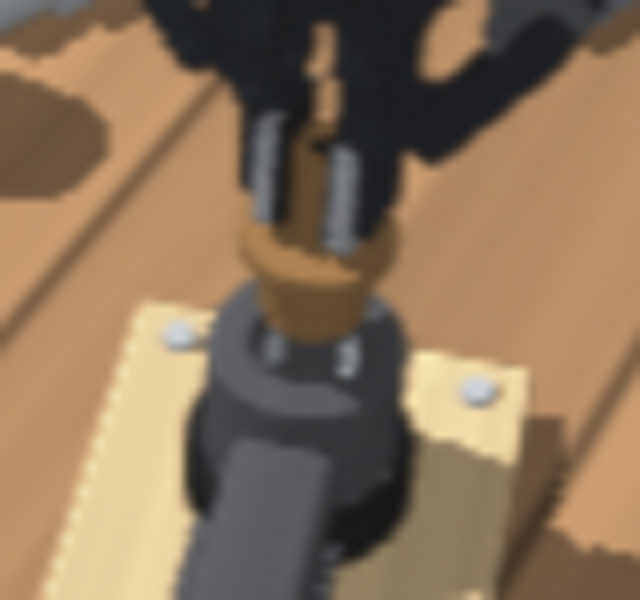

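View pics/c6.png

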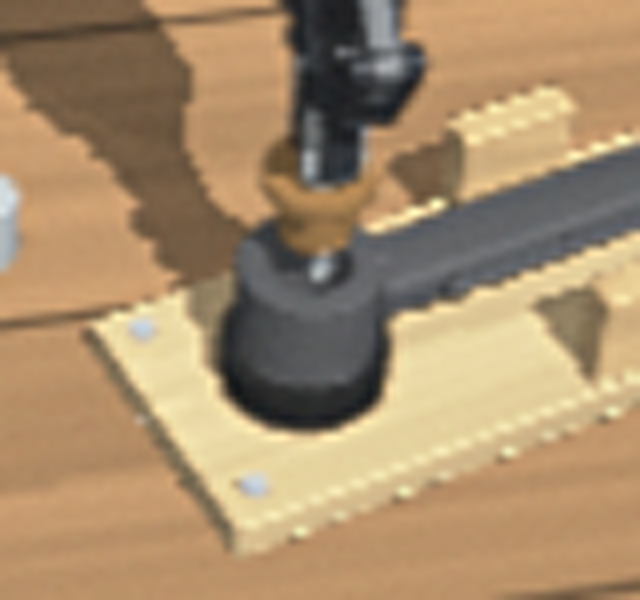

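View pics/wrist6.png

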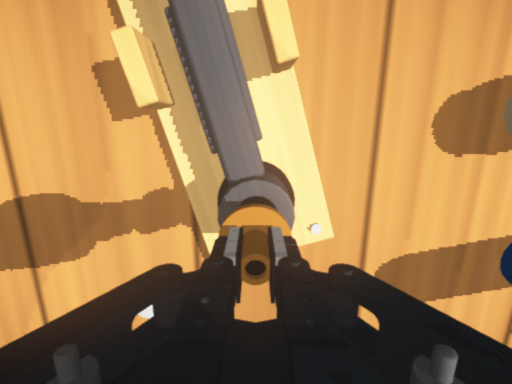

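```bash
cat > d6.py <<'E'
from h import *
from scipy.optimize import least_squares
np.set_printoptions(precision=4,suppress=True)
A=manip.snapshot('side');B=manip.snapshot('scene');tcp=manip.sense()['tcp_pos']
th=np.linspace(0,2*np.pi,721)
def pr(p,X):
    T=np.array(p['world_from_camera']);c=(X-T[:3,3])@T[:3,:3];return (np.array(p['K'])@(c/c[:,2:]).T).T[:,:2]
def ext(p,xy,z,r):
    u=pr(p,np.c_[xy[0]+r*np.cos(th),xy[1]+r*np.sin(th),z+0*th])[:,0];return np.array([u.min(),u.max()])
def fit(name,x0,z,r,sa,sb):
    ca=(np.array(sa)+.5)/8-.5+235;cb=(np.array(sb)+.5)/8-.5+235
    f=lambda v:np.r_[ext(A,v,z,r)-ca,ext(B,v,z,r)-cb]
    q=least_squares(f,x0,x_scale=.01,diff_step=1e-4);print(name,q.x,q.fun.round(2));return q.x
zf=tcp[2]-.030
e=fit('eye',[.488,.092],.074,.028,(207,407),(238,385))
b=fit('flange',[.486,.095],zf-.003,.021,(243,398),(262,382))
c=fit('body',[.486,.095],zf-.012,.015,(261,370),(277,360))
print('need move',e-b,e-c, tcp)
E
python3 d6.py
```

```text
eye [0.4854 0.0933] [-0.43  0.42 -0.37  0.34]
flange [0.4833 0.0949] [-0.41  0.39  0.13 -0.16]
body [0.4846 0.0939] [-0.33  0.32 -0.05  0.03]
need move [ 0.0022 -0.0017] [ 0.0008 -0.0007] [0.4859 0.0949 0.1493]
```

Emit:
play_rows([
  [[-0.0008,0.001,0.005,0,0,0],[0,0,0.004,0,0,0],[0,0,0,0,0,0],[0,0,0,0,0,0]],
])

```text
t: 10.88
tcp_pos: [0.4868, 0.0945, 0.1402]
tool_rot: [0.706, 0.708, -0.0, -0.0]
force: [0.1, -0.3, -1.3]
finger_gap: 0.157
```

```bash
python3 v6.py 7
```

```text
11.025 [0.48685419 0.09446699 0.14039468] [ 0.55170156 -0.12948022 -1.51367464] [7.06466029e-01 7.07746945e-01 7.31206823e-05 7.62896134e-05]
```

View pics/s7.png

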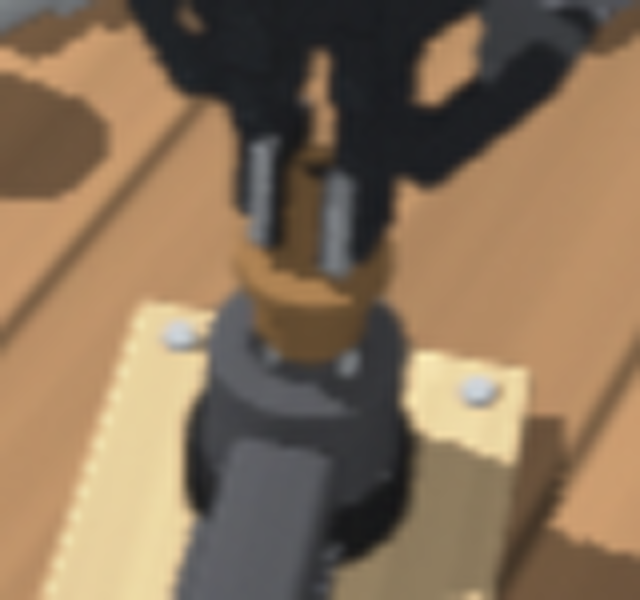

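View pics/c7.png

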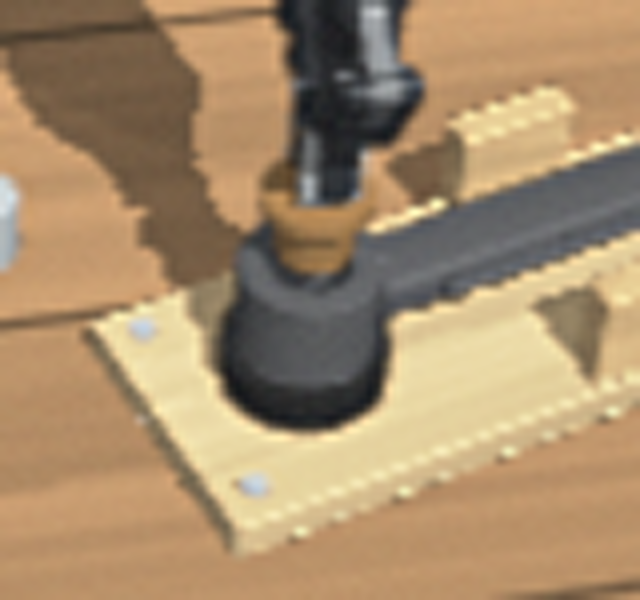

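```bash
sed -i "s/^b=.*/b=fit('flange',[.486,.095],zf-.003,.021,(237,390),(261,377))/;s/^c=.*/c=fit('body',[.486,.095],zf-.014,.015,(256,366),(274,361))/" d6.py; python3 d6.py
```

```text
eye [0.4854 0.0933] [-0.43  0.42 -0.37  0.34]
flange [0.4852 0.094 ] [-0.44  0.42 -0.09  0.06]
body [0.4852 0.0942] [-0.2   0.19  0.24 -0.25]
need move [ 0.0002 -0.0007] [ 0.0003 -0.0009] [0.4868 0.0945 0.1404]
```

Emit:
play_rows([
  [[-0.0006,0,0.003,0,0,0],[0,0,0.003,0,0,0],[0,0,0.003,0,0,0],[0,0,0,0,0,0]],
])

```text
t: 11.62
tcp_pos: [0.4866, 0.0938, 0.131]
tool_rot: [0.706, 0.708, -0.0, -0.0]
force: [-0.4, -0.7, -1.5]
finger_gap: 0.154
```

Emit:
play_rows([
  [[0,0,0.002,0,0,0],[0,0,0.002,0,0,0],[0,0,0,0,0,0]],
])

```text
t: 12.0
tcp_pos: [0.4867, 0.0938, 0.1272]
tool_rot: [0.707, 0.708, -0.0, -0.0]
force: [0.6, 0.9, -1.1]
finger_gap: 0.151
```

```bash
python3 v6.py 8; python3 -c "
import cv2;im=cv2.imread('pics/wrist8.png');cv2.imwrite('pics/w8.png',cv2.resize(im[140:300,180:340],None,fx=3.5,fy=3.5))"
```

```text
12.15 [0.48680199 0.09383602 0.12733655] [ 0.66136425  0.18708911 -1.52856537] [7.06495676e-01 7.07717358e-01 2.58202133e-05 1.45132448e-05]
```

View pics/s8.png

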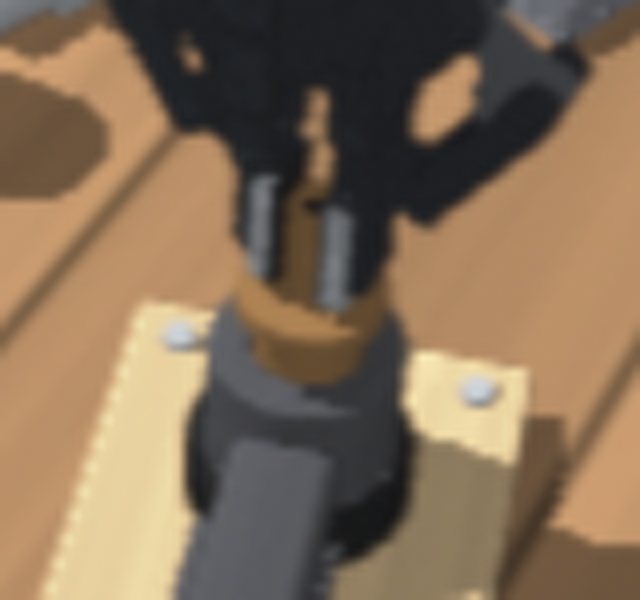

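View pics/w8.png

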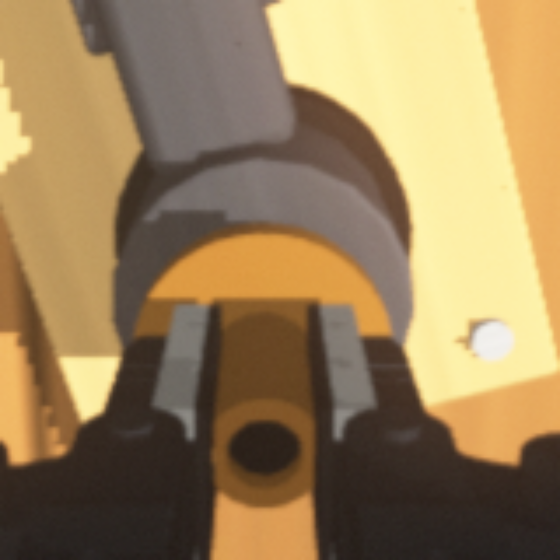

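Emit:
play_rows([
  [[0,0,0.002,0,0,0],[0,0,0.002,0,0,0],[0,0,0,0,0,0]],
])

```text
t: 12.52
tcp_pos: [0.4866, 0.0938, 0.1231]
tool_rot: [0.706, 0.708, -0.0, -0.0]
force: [0.7, 0.1, -1.7]
finger_gap: 0.154
```

Emit:
play_rows([
  [[0,0,0.002,0,0,0],[0,0,0.002,0,0,0],[0,0,0,0,0,0]],
])

```text
t: 12.9
tcp_pos: [0.4868, 0.0939, 0.1193]
tool_rot: [0.707, 0.708, -0.0, -0.0]
force: [-0.0, -0.1, 1.8]
finger_gap: 0.154
```

Emit:
play_rows([
  [[0,0,0.002,0,0,0],[0,0,0.002,0,0,0],[0,0,0,0,0,0]],
])

```text
t: 13.28
tcp_pos: [0.4869, 0.0939, 0.1161]
tool_rot: [0.706, 0.708, 0.0, 0.0]
force: [-1.6, 0.5, 9.3]
finger_gap: 0.154
```

Emit:
play_rows([
  [[0,0,0.002,0,0,0],[0,0,0.001,0,0,0],[0,0,0,0,0,0]],
])

```text
t: 13.65
tcp_pos: [0.4871, 0.0939, 0.1137]
tool_rot: [0.706, 0.708, 0.0, 0.001]
force: [-2.0, 0.3, 12.6]
finger_gap: 0.155
```

Emit:
play_rows([
  [[0,0,0.0015,0,0,0],[0,0,0.0015,0,0,0],[0,0,0,0,0,0]],
])

```text
t: 14.02
tcp_pos: [0.4871, 0.0938, 0.1107]
tool_rot: [0.706, 0.708, 0.001, 0.001]
force: [-2.3, -0.1, 13.2]
finger_gap: 0.151
```

Emit:
play_rows([
  [[0,0,0.0015,0,0,0],[0,0,0.0015,0,0,0],[0,0,0,0,0,0]],
])

```text
t: 14.4
tcp_pos: [0.4872, 0.0939, 0.1078]
tool_rot: [0.706, 0.708, 0.001, 0.001]
force: [-1.9, 1.3, 13.8]
finger_gap: 0.15
```

Emit:
play_rows([
  [[0,0,0.001,0,0,0],[0,0,0.001,0,0,0],[0,0,0,0,0,0]],
])

```text
t: 14.78
tcp_pos: [0.4872, 0.0939, 0.106]
tool_rot: [0.706, 0.708, 0.001, 0.001]
force: [-3.0, 0.5, 13.9]
finger_gap: 0.156
```

Emit:
play_rows([
  [[0,0,0.001,0,0,0],[0,0,0,0,0,0]],
])

```text
t: 15.02
tcp_pos: [0.4871, 0.0939, 0.1051]
tool_rot: [0.706, 0.708, 0.001, 0.001]
force: [-2.0, -0.6, 16.2]
finger_gap: 0.152
```

Emit:
play_rows([
  [[0,0,0.001,0,0,0],[0,0,0,0,0,0]],
])

```text
t: 15.28
tcp_pos: [0.4871, 0.0939, 0.1043]
tool_rot: [0.706, 0.708, 0.001, 0.001]
force: [-4.2, -0.7, 19.0]
finger_gap: 0.156
```

Emit:
play_rows([
  [[0,0,0.001,0,0,0],[0,0,0,0,0,0]],
])

```text
t: 15.52
tcp_pos: [0.4872, 0.0939, 0.1036]
tool_rot: [0.706, 0.708, 0.001, 0.001]
force: [-4.4, 0.9, 20.8]
finger_gap: 0.154
```

Emit:
play_rows([
  [[0,0,0.001,0,0,0],[0,0,0.0005,0,0,0],[0,0,0,0,0,0]],
])

```text
t: 15.9
tcp_pos: [0.4871, 0.0939, 0.1025]
tool_rot: [0.706, 0.708, 0.001, 0.001]
force: [-5.0, 1.0, 24.7]
finger_gap: 0.157
```

```bash
python3 v6.py 9; python3 -c "
import cv2;im=cv2.imread('pics/wrist9.png');cv2.imwrite('pics/w9.png',cv2.resize(im[140:300,180:340],None,fx=3.5,fy=3.5))"
```

```text
16.05 [0.48712936 0.0938883  0.10250488] [-3.9446257   0.8502026  23.84867056] [0.70640187 0.70780998 0.00077337 0.00090622]
```

View pics/s9.png

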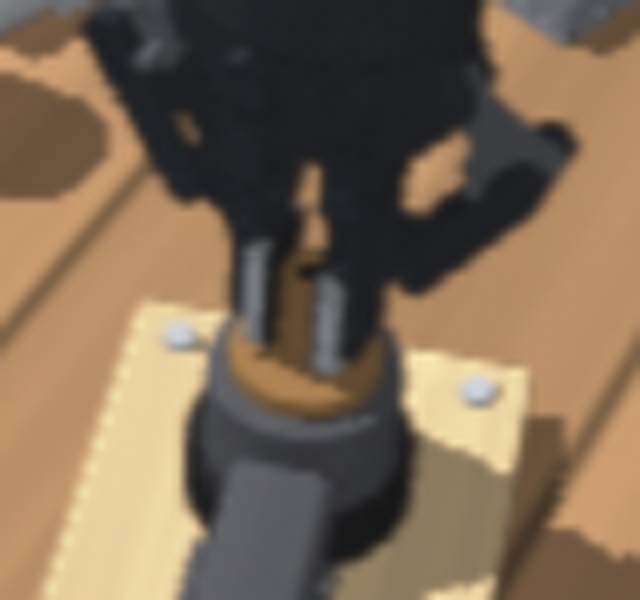

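View pics/c9.png

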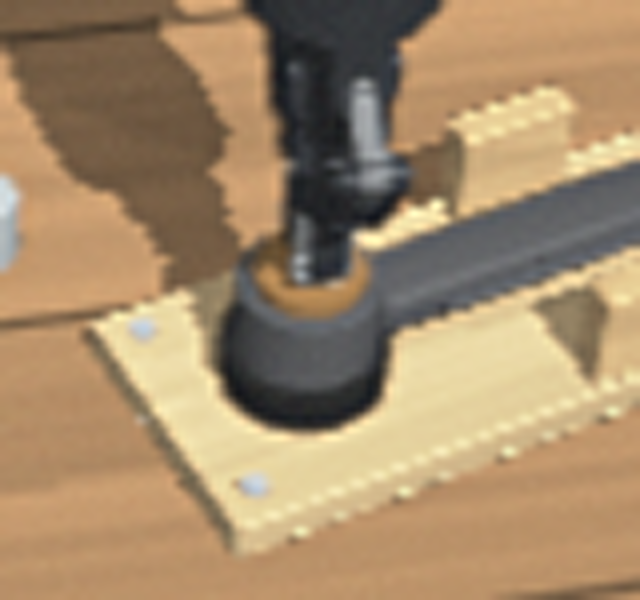

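Emit:
play_rows([
  [[0,0,-0.002,0,0,0],[0,0,-0.002,0,0,0],[0,0,-0.002,0,0,0],[0,0,-0.002,0,0,0],[0,0,-0.001,0,0,0],[0,0,0,0,0,0]],
])

```text
t: 16.8
tcp_pos: [0.4871, 0.0939, 0.1092]
tool_rot: [0.706, 0.708, 0.0, 0.0]
force: [-1.8, 0.8, 4.6]
finger_gap: 0.152
```

Emit:
play_rows([
  [[0,0,-0.0015,0,0,0],[0,0,0,0,0,0]],
])

```text
t: 17.05
tcp_pos: [0.4871, 0.0939, 0.1102]
tool_rot: [0.706, 0.708, 0.0, 0.0]
force: [0.6, 1.1, 1.7]
finger_gap: 0.154
```

Emit:
play_rows([
  [[0,0,0,0,0,0],[0,0,0,0,0,0],[0,0,0,0,0,0]],
], fingers=0.45)

```text
t: 17.42
tcp_pos: [0.4866, 0.0938, 0.1101]
tool_rot: [0.706, 0.708, -0.0, -0.0]
force: [-0.4, -0.6, 0.1]
finger_gap: 0.452
```

Now withdraw, with a view afterwards.

Emit:
play_rows([
  [[0,0,-0.005,0,0,0],[0,0,-0.015,0,0,0],[0,0,-0.03,0,0,0],[-0.015,0,-0.03,0,0,0],[-0.025,0,-0.03,0,0,0],[-0.01,0,-0.01,0,0,0],[0,0,0,0,0,0],[0,0,0,0,0,0]],
])

```text
t: 18.42
tcp_pos: [0.486, 0.0444, 0.2294]
tool_rot: [0.706, 0.708, -0.001, -0.001]
force: [0.6, -0.2, 0.7]
finger_gap: 0.451
```

```bash
python3 v6.py 10; python3 -c "
import cv2;im=cv2.imread('pics/wrist10.png');cv2.imwrite('pics/w10.png',cv2.resize(im[60:200,190:330],None,fx=4.2,fy=4.2,interpolation=2))"
```

```text
18.575 [0.48619295 0.04447893 0.2292624 ] [ 0.45475169 -0.45711746  0.48760263] [ 7.06215876e-01  7.07995444e-01 -6.89792361e-04 -1.05399425e-03]
```

View pics/w10.png

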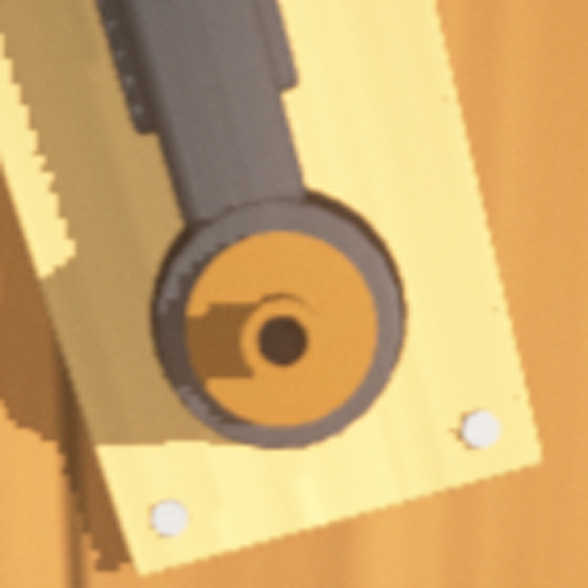

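View pics/s10.png

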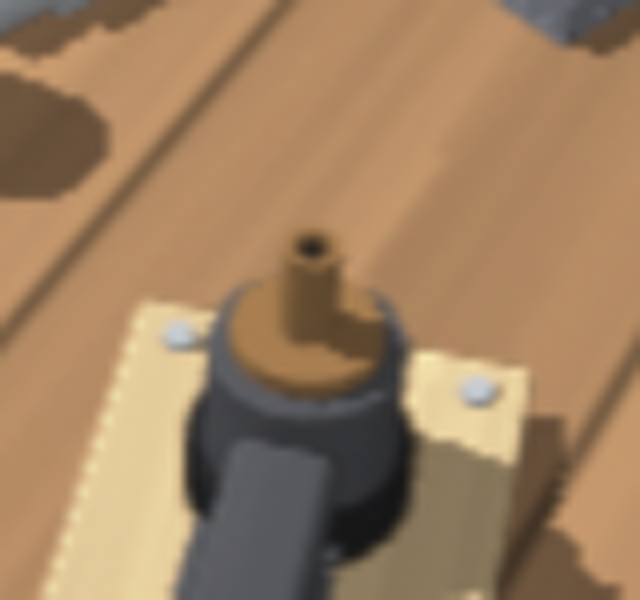

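View pics/c10.png

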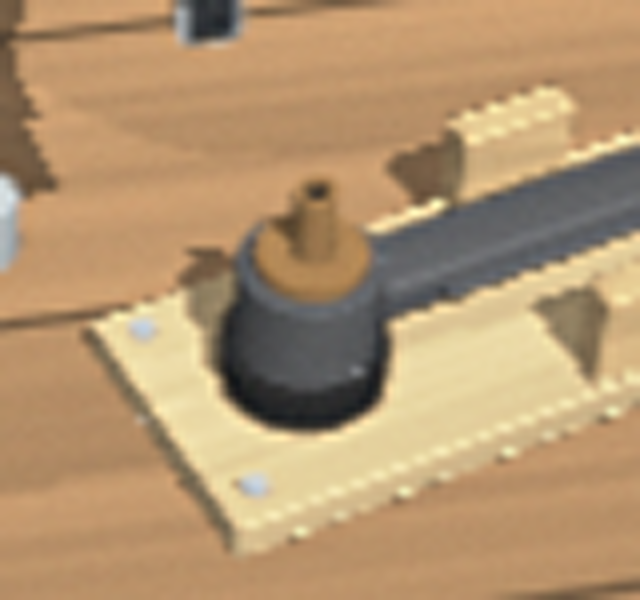

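View pics/scene10.png

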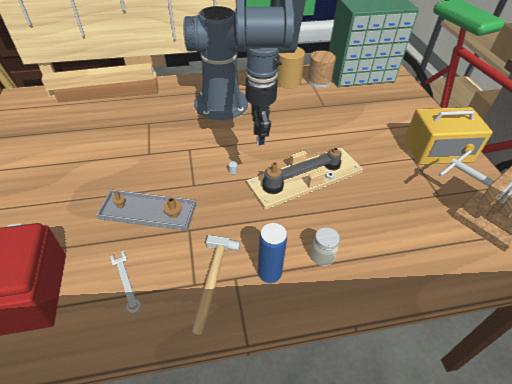

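```bash
python3 - <<'E'
from h import *
A=manip.snapshot('side');B=manip.snapshot('scene')
rs=[ray(A,((312.5)/8-.5+235,246.5/8-.5+185)),ray(B,(318.5/8-.5+235,190.5/8-.5+140))]
print('sleeve top',tri(rs))
# reference: fitted eye's own rim row: outer ellipse from earlier pics6: project rim front/back
def pr(p,X):
    T=np.array(p['world_from_camera']);c=(X-T[:3,3])@T[:3,:3];return (np.array(p['K'])@(c/c[:,2:]).T).T[:,:2]
th=np.linspace(0,6.283,361)
for p,o in ((A,(235,185)),(B,(235,140))):
    for r,z in ((.021,.076),(.021,.082),(.028,.076)):
        q=(pr(p,np.c_[.4854+r*np.cos(th),.0933+r*np.sin(th),z+0*th])-o+.5)*8-.5
        print(r,z,q.min(0),q.max(0))
s=manip.sense();print(s['t'],s['qd'].max())
E
```

```text
sleeve top (array([0.48655458, 0.0929744 , 0.11066443]), [np.float64(0.00018345782110856776), np.float64(0.0001834578211084421)])
0.021 0.076 [229.76560178 283.84619279] [385.0870982  397.71065305]
0.021 0.082 [230.59274091 268.5418974 ] [386.74081732 382.36292539]
0.028 0.076 [203.88262652 265.77484116] [411.01593823 417.64641149]
0.021 0.076 [254.43855736 218.13176877] [369.11945335 297.81898062]
0.021 0.082 [255.21981697 206.23815447] [370.36735031 285.94104378]
0.028 0.076 [235.32732618 205.24402802] [388.24666038 311.50743331]
18.675 0.0018551351116106378
```

```bash
python3 -c "
from station import manip
print(manip.sign_off());print(manip.sense()['t'])"
```

```text
the job is handed in; nothing more can be done
None
the job is handed in; nothing more can be done
```

I took the middle bush out of the tray, lined it up over the open eye and pressed it in. Then I eased the load off, opened the gripper, drew the arm clear and handed the job in. My last clock reading before that was 18.7 s.

**Pressing by feel:** The bush slid past the ribs at about 15 N. The force then climbed at about 3 N/mm, which matches the link's own rubber and suggests the flange had bottomed. I stopped at about 26 N, under the 35 N limit. That slope alone would look the same if the bush had jammed, so I also relied on the pictures.

**Final checks:**
- **Fit:** All three cameras show the flange centred on the rim, with no visible gap.
- **Height:** The top of the sleeve measured 110.7 mm above the table, against 112 mm expected. That is within the camera error of about 2 mm, so the cameras can't confirm the 1 mm gap on their own.
- **Surroundings:** The bystanders look undisturbed in the scene picture; I did not measure them.

**Disagreements along the way:** The wrist camera and the two fixed cameras differed by 1 to 3 mm on where things were. I lined up on a blend of the two, then corrected from the fixed cameras, and the bush went into the bore without touching the rim.

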